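Register a lino block on the printing board

ROBOT

A 6-joint arm with a two-finger parallel gripper is mounted at the origin on the work surface. World frame = base frame: x ahead of the robot, y to its left, z up, the work surface at z = 0. Lengths are in m, angles in rad, forces in N, time in s.
With the tool pointing down it reaches from about 0.35 to 0.875 m from the base axis. Payload 4.2 kg.
Tool frame: the origin (TCP) lies on the centre line of the jaws, within the pads' length; the fingertips stand 25 mm ahead of it and the grasp point (between the pads) lies 6 mm ahead of it; z points along the fingers, y is the line along which they close (so a half turn about z gives the same grasp; the last joint's range is limited). The gripper opens to 87 mm and grips with 3 to 60 N. Pads are 19 mm wide; open, the fingers measure 117 mm over their backs; the gripper's body (75 mm by 190 mm) begins 51 mm behind the grasp point.
Start: joints at [-0.924, 0.385, 0.008, 0, -1.194, -0.259], TCP at [0.236, -0.579, 0.248] pointing down, gripper open.
Joint ranges: [-3.14, 3.14], [-1.21, 2.06], [-1.07, 1.41], [-3.16, 2.05], [-2.99, -0.16], [-3.1, 3.1]. Speed limits (rad/s): [2.79, 2.79, 3.14, 3.14, 3.14, 3.14].

INTERFACE

Orientations are given as [roll, pitch, yaw] about the fixed x, y, z axes, in that order (R = Rz(yaw) Ry(pitch) Rx(roll)).
In Python, from rig import bot gives the robot as it stands.
- The arm moves only by the tool arm_command, never from a script. Its argument "plan" is one flat list of numbers, 7 for each row, row after row: the shift along the tool's x, y, z each as a share of 0.15 m, from -1 to 1, then the turn, a rotation vector about the tool's x, y, z each as a share of 360 degrees, from -1 to 1, then the opening, from 0 (shut) to 1 (fully open). A call has 1 to 8 rows; each row is the pose to reach, as a shift and turn from the pose commanded when the call began, along the tool's axes at that moment, turning the shorter way round; what a row does not reach only later rows make up. A row lasts 1/10 s, in which the tool goes at most 50 mm and 8.59 degrees, less where a joint would pass 70% of its speed; a pose out of reach is approached as far as the arm can. A call with a number of a shift or a turn outside -1 to 1 is refused whole. A call with a gripper value outside its range is refused whole. The fingers move at their own pace and stop on an object; "squeeze" is the grip in N (left out, the last holds). Time passes only in rows, so rows that repeat a pose let the fingers close. It gives the time, the measured TCP pose, the force, the opening and the grip force at its end, in the units of the state.
- bot.get_state(): the state, without advancing time (a new reading comes with each control period).
- bot.read_camera(name): name is "side" or "top" or "wrist"; returns the picture (384x512x3 uint8, red, green, blue); there is no depth.
- bot.camera_model(name): a dict with "intrinsics" (3x3 intrinsics, pixels), "k1" (the pictures are not rectified: a ray, as slopes to the right and down, at radius r is drawn at 1 + k1 r^2 times it, then the intrinsics apply), "T" (4x4, takes a point from camera to world coordinates). Camera axes: x right, y down, z forward; pixel columns grow to the right and rows downward; lengths in m; the calibration is good to about 2 mm. A picture is of the moment at which its call begins: read the wrist's pose just before it. camera_model takes no time and is no camera call; for the wrist camera it gives the pose at the moment of the call.
- bot.job_done(): hands the job in; it is judged then, once.
The state is a dict: "time": time; "joint_pos": joint angles; "qd": joint speeds; "tau": joint torques, N m; "eef_pos": TCP position; "tcp_rot": TCP orientation; "contact_force": force on the tool from outside, world axes, zero at the start; "moment": the same for the moment, N m; "grip_width": finger opening in m; "grip_force": force on a finger pad.
Only numpy, scipy, OpenCV 4.12 (cv2) and the standard library are available. Lean on these libraries where they do the work, as an engineer would, in place of code of your own. Each camera call takes 0.05 s, during which the arm holds its last target. There are 200 camera calls.

TASK

Lay the mounted lino block, carved face up and lengthways, on the ply bed of the register board between the two metal bearers. Push its long side square up against the two dowels and lean on it with about 10 N so that it bears on both, then slide it along them and press its end just as firmly on the end stop; leave it there flat, touching both dowels and the stop. Go gently: more than 30 N on a dowel or the stop would dent the block, and leave the other printing tools where they are.

Things in the scene. Friction and masses are not known exactly. Their poses are not given: they have to be found in the camera images.
- block: the mounted lino block, loose, about 0.15 to 0.3 kg: a plain ply block 60 mm (its x) by 160 mm (its y) by 22 mm high, with a dark lino face on top carved with a fern. Origin at the centre of its underside, z up out of the carved face. At the start it lies flat, face up, on the table beside the board. It slides on the ply at about 1 to 2.5 N, more if also pressed down. Either way round will do
- board: the register board, fixed to the table: ply base 200 mm (x) by 320 mm (y), 18 mm thick, a metal bearer along each long edge and a bare ply bed between. Origin at the centre of its underside, z up, yaw within 0.25 rad of the robot's base; its top is 18 mm up. A block at home has its centre at x = +40 mm in this frame, with 92 mm free on the near side and 12 mm on the far side before the bearers
- far_bearer (a point): middle of the top of the far (+x) roller bearer: metal bar 14 mm wide, 320 mm long, standing 22 mm above the ply, inner face at x = +82 mm in the board's frame. The dowels stand just inside it with 2 mm between
- near_bearer (a point): middle of the top of the near (-x) roller bearer, the same bar, inner face at x = -82 mm in the board's frame
- dowel_right: the dowel at the robot's right: upright steel pin 10 mm in diameter, standing 20 mm above the ply. Origin on its axis at the ply surface, at x = +75 mm, y = -40 mm in the board's frame. Fixed in the board; the block bears on its -x side
- dowel_left: the dowel at the robot's left, the same pin, at x = +75 mm, y = +45 mm in the board's frame
- end_stop: the end stop: steel bar 44 mm (x) by 16 mm (y) by 14 mm high, screwed fast on the ply at the robot's left (+y) end of the bed, square to the board, at x = +40 mm in its frame; y differs from run to run (93 to 113 mm). Origin at the centre of the bar's underside, on the ply; the block bears on its -y face, 8 mm from the origin, so a block at home has its centre 88 mm from the origin
- ink_tin: bystander: round steel ink tin 74 mm in diameter, 62 mm high, origin at the centre of its underside
- brayer: bystander: ink roller with rubber drum 38 mm in diameter, 100 mm long (its x), and a wooden handle to its -y; 170 mm overall, origin on the table under the drum's middle
- baren: bystander: round wooden rubbing pad 114 mm in diameter, 29 mm high with its handle, origin at the centre of its underside
- gouge: bystander: lino cutter lying on the table, wooden handle and steel shank, 120 mm long along its x, 18 mm high
Not all that is in view belongs to the job. There is more than one size of the block; the job needs the smallest.

How it is judged:
By the outcome, as a careful person would: the job done as asked, in the order asked, and still so for the second after the job is handed in, with the robot touching nothing.
It also fails if it takes over 72 s, if anything falls off the work surface, if the arm or the gripper's body presses on something with over 40 N, if the wrist force passes 120 N, or if a joint passes its speed limit or range.

## Working session

There is one attempt and no reset: what is moved stays moved. The work goes in short steps, Python scripts to look and compute and a tool call to move; the robot and the scene stay as the last step left them, time stands still between calls to the robot, and variables do not carry over. Pictures are saved under pics/ and viewed, at most 10 in all, crops included, and the job is handed in when it is done.

Besides the shell and the picture viewer there is one more tool, called after "Call:" by a JSON object that holds its "op" and its "data", one argument or row to a line. arm_command: Moves the arm, as the interface text tells. Its arguments: {"type":"object","properties":{"plan":{"type":"array"},"squeeze":{"type":"number"}},"required":["plan"]}

```bash
ls; mkdir -p pics; python3 - <<'E'
from rig import bot
import cv2
for n in("top","side"):
    im=bot.read_camera(n); cv2.imwrite(f"pics/{n}0.png",cv2.resize(im[:,:,::-1],(800,600),interpolation=cv2.INTER_CUBIC)); cv2.imwrite(f"{n}0raw.png",im[:,:,::-1])
    m=bot.camera_model(n); print(n,m)
print(bot.get_state())
E
```

```text
pics
top {'intrinsics': array([[405.41840359,   0.        , 261.25259438],
       [  0.        , 405.41840359, 192.63446436],
       [  0.        ,   0.        ,   1.        ]]), 'k1': -0.14616542539174626, 'T': array([[-1.52543176e-03, -9.92751757e-01,  1.20173297e-01,
         4.14966529e-01],
       [-9.99981412e-01,  8.04935970e-04, -6.04378699e-03,
         3.37056328e-02],
       [ 5.90324835e-03, -1.20180283e-01, -9.92734532e-01,
         1.44955668e+00],
       [ 0.00000000e+00,  0.00000000e+00,  0.00000000e+00,
         1.00000000e+00]])}
side {'intrinsics': array([[433.68046134,   0.        , 260.9225028 ],
       [  0.        , 433.68046134, 193.19205094],
       [  0.        ,   0.        ,   1.        ]]), 'k1': -0.16081261761503135, 'T': array([[-0.99759845, -0.01429479,  0.06777163,  0.48792924],
       [-0.06530858,  0.52001248, -0.85165827,  1.27369813],
       [-0.02306782, -0.85403904, -0.51969721,  0.85608862],
       [ 0.        ,  0.        ,  0.        ,  1.        ]])}
{'time': 0.1, 'joint_pos': array([-9.24407884e-01,  3.85485395e-01,  6.75948863e-03, -4.24748086e-04,
       -1.19401994e+00, -2.58610709e-01]), 'qd': array([ 1.25927977e-03, -1.61297011e-03,  3.37602112e-03,  2.93338797e-03,
       -3.10318983e-05, -3.59234072e-04]), 'tau': array([-7.69741764e-04, -3.91690135e+01,  1.87933463e+01,  4.23193350e+00,
        1.34349702e-02, -6.76393120e-05]), 'eef_pos': array([ 0.23616523, -0.57812855,  0.24656584]), 'tcp_rot': array([ 3.13960701e+00, -1.17047675e-04, -2.75397146e+00]), 'contact_force': array([-0.2129658 , -0.13588249, -0.13515401]), 'moment': array([-0.02400709,  0.01057444,  0.00575935]), 'grip_force': 0.0, 'grip_width': 0.08682524316850754}
```

View pics/top0.png

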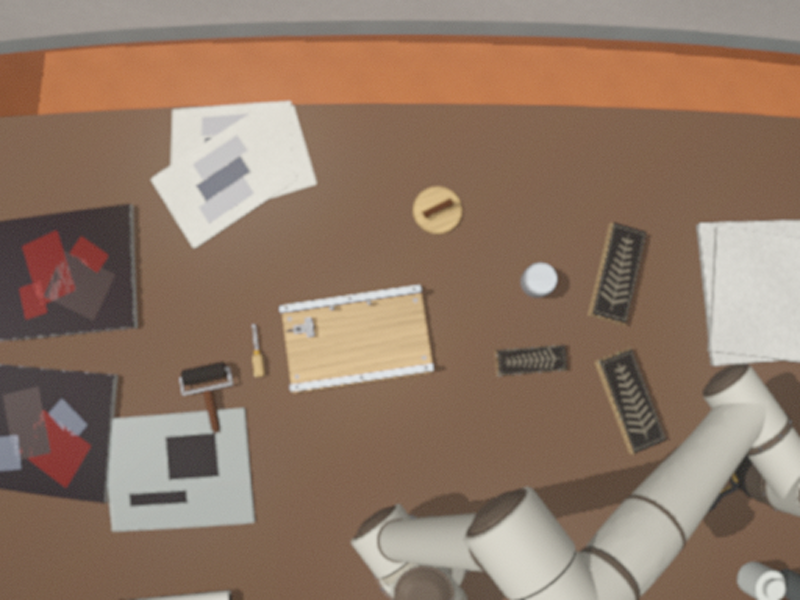

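View pics/side0.png

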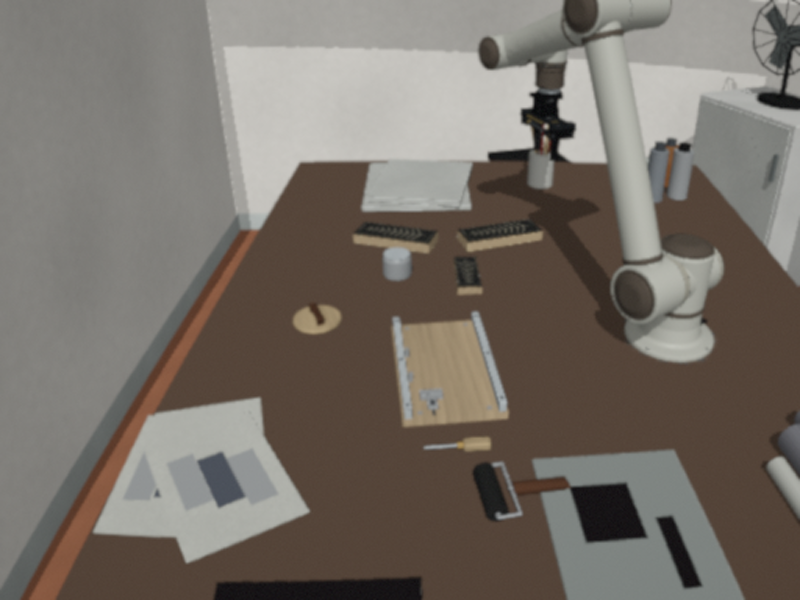

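Candidates for the block in the top picture (800x600): (532,360), about 70x28 px, roughly 160x60 mm; (619,273) and (631,402), both clearly larger. I choose the smallest, (532,360). The board is centred at about (357,338), with the stop at (303,327) and dowels at (336,308) and (373,304). I'll check with a close crop.

```bash
cat > h.py <<'E'
import numpy as np,cv2
from rig import bot
from scipy.spatial.transform import Rotation as R
def px2w(m,uv,z):
    """pixels (raw) to world points at heights z"""
    K=m["intrinsics"];uv=np.array(uv,float).reshape(-1,1,2)
    p=cv2.undistortPoints(uv,K,np.array([m["k1"],0,0,0.]))[:,0]
    d=np.c_[p,np.ones(len(p))]@m["T"][:3,:3].T;o=m["T"][:3,3]
    return o+d*((z-o[2])/d[:,2])[:,None]
def w2px(m,P):
    Ti=np.linalg.inv(m["T"]);return cv2.projectPoints(np.array(P,float).reshape(-1,1,3),cv2.Rodrigues(Ti[:3,:3])[0],Ti[:3,3],m["intrinsics"],np.array([m["k1"],0,0,0.]))[0][:,0]
def shift(P,yaw=None):
    """plan numbers from current pose to TCP P, pointing down with tool yaw"""
    s=bot.get_state();r=R.from_euler("xyz",s["tcp_rot"])
    d=r.inv().apply(np.array(P)-s["eef_pos"])/.15
    t=np.zeros(3) if yaw is None else (r.inv()*R.from_euler("xyz",[np.pi,0,yaw])).as_rotvec()/(2*np.pi)
    return d.round(4),t.round(4)
E
python3 - <<'E'
from h import *
im=cv2.imread("top0raw.png")
c=im[176:260,172:372];cv2.imwrite("pics/crop1.png",cv2.resize(c,None,fx=4,fy=4,interpolation=cv2.INTER_CUBIC))
E
```

```text
(no output)
```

View pics/crop1.png

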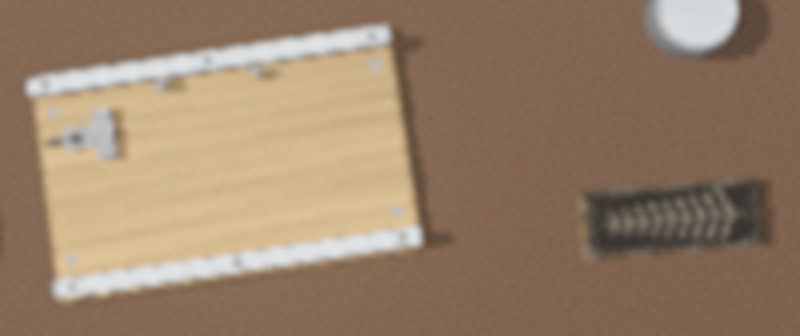

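The crop confirms it: the block is at crop px (677,218), about 60x160 mm, fern up. The board corners are (26,79), (388,25), (422,246) and (56,300); dowels at (163,84) and (258,71); the stop's right face runs along (118,110)-(122,157).

```bash
python3 - <<'E'
from h import *
m=bot.camera_model("top")
q=lambda L:np.array(L)/4.+[172-.375,176-.375]
b=px2w(m,q([(26,79),(388,25),(422,246),(56,300)]),.040)
print("board corners",b.round(3)); c=b.mean(0)
v=b[0]-b[1]+b[3]-b[2]; yb=np.arctan2(-v[0],v[1]); print("board c",c.round(4),"yaw",yb)
rb=R.from_euler("z",yb)
loc=lambda p:rb.inv().apply(p-np.r_[c[:2],0])
print("size",np.linalg.norm(b[0]-b[1]),np.linalg.norm(b[0]-b[3]))
print("dowels",loc(px2w(m,q([(163,82),(258,70)]),.038)).round(4))
print("stop face",loc(px2w(m,q([(118,110),(122,157)]),.032)).round(4))
k=px2w(m,q([(586,193),(765,182),(768,242),(588,258)]),.022);kc=k.mean(0)
v=k[0]-k[1]+k[3]-k[2];print("block",k.round(3),kc.round(4),np.arctan2(-v[0],v[1]))
print(bot.camera_model("wrist")["T"].round(3))
print(shift([kc[0],kc[1]-.0,.20],yb))
E
```

```text
board corners [[ 0.576  0.318  0.04 ]
 [ 0.624 -0.001  0.04 ]
 [ 0.43  -0.03   0.04 ]
 [ 0.383  0.288  0.04 ]]
board c [0.5034 0.1437 0.04  ] yaw 0.14768637907842377
size 0.3218767281820088 0.19512738680224423
dowels [[ 0.0773  0.042   0.038 ]
 [ 0.0755 -0.042   0.038 ]]
stop face [[0.0594 0.0853 0.032 ]
 [0.0178 0.0873 0.032 ]]
block [[ 0.477 -0.176  0.022]
 [ 0.485 -0.336  0.022]
 [ 0.432 -0.338  0.022]
 [ 0.419 -0.177  0.022]] [ 0.4533 -0.2566  0.022 ] 0.06710995239910608
[[-0.377  0.898  0.227  0.175]
 [ 0.926  0.365  0.095 -0.604]
 [ 0.002  0.246 -0.969  0.382]
 [ 0.     0.     0.     1.   ]]
(array([-2.1507,  1.4367,  0.313 ]), array([ 1.000e-04,  5.000e-04, -4.618e-01]))
```

Call:
{"op": "arm_command", "data": {
  "plan": [-1,0.67,0.1,0,0,0,1,-1,0.67,0.1,0,0,0,1,-1,0.67,0.1,0,0,0,1,-1,0.67,0.1,0,0,0,1]
}}

```text
time: 0.5
eef_pos: [0.338, -0.4262, 0.2319]
tcp_rot: [3.14, -0.0, -2.752]
contact_force: [0.9, -0.5, 0.2]
grip_width: 0.0871
grip_force: 0.0
```

Call:
{"op": "arm_command", "data": {
  "plan": [-1,0.67,0.1,0,0,-0.199,1,-1,0.67,0.1,0,0,-0.199,1,-1,0.67,0.1,0,0,-0.199,1,-1,0.67,0.1,0,0,-0.199,1,-1,0.67,0.1,0,0,-0.199,1,-1,0.67,0.1,0,0,-0.199,1,-1,0.67,0.1,0,0,-0.199,1,-1,0.67,0.1,0,0,-0.199,1]
}}

```text
time: 1.3
eef_pos: [0.4379, -0.2787, 0.2171]
tcp_rot: [3.141, 0.0, -1.547]
contact_force: [0.0, -0.9, 0.1]
grip_width: 0.0868
grip_force: 0.0
```

```bash
python3 - <<'E'
from h import *
print(shift([.4533,-.2566,.18],-np.pi/2+.067),bot.get_state()["tcp_rot"],bot.get_state()["joint_pos"].round(2))
m=bot.camera_model("wrist");im=bot.read_camera("wrist");np.save("w1T.npy",m["T"])
cv2.imwrite("pics/w1.png",cv2.resize(im[:,:,::-1],(800,600),interpolation=cv2.INTER_CUBIC))
E
```

```text
(array([-0.1446, -0.1064,  0.2474]), array([ 0.0001,  0.0001, -0.0069])) [ 3.14064651e+00  4.88997779e-04 -1.54721453e+00] [-0.25  0.23 -0.3  -0.   -1.05  0.28]
```

View pics/w1.png

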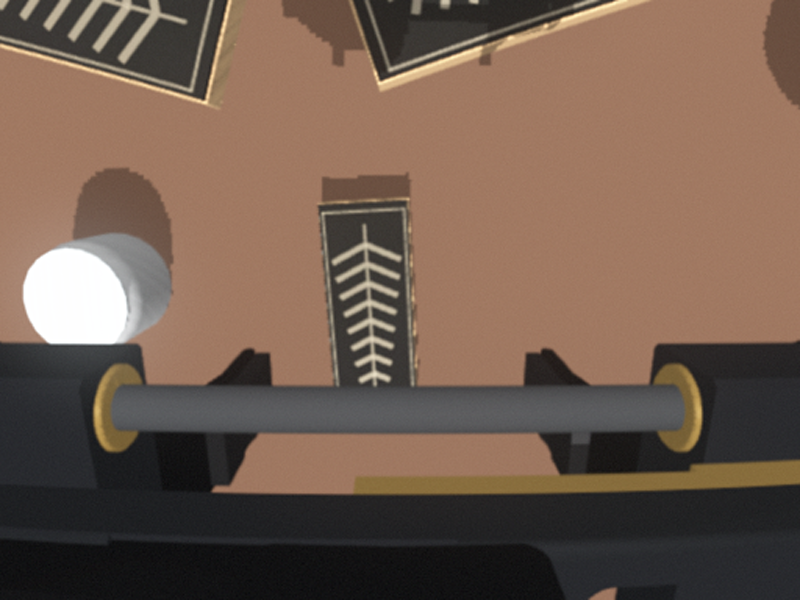

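The wrist picture shows the small block between the fingers. Its far end corners are (319,205) and (409,199), and its edges run down to (333,384) and (413,384). The tin is to the left at (90,295).

```bash
python3 - <<'E'
from h import *
m=bot.camera_model("wrist");m["T"]=np.load("w1T.npy")
k=px2w(m,np.array([(319,205),(409,199),(333,384),(411,384)])*.64-.18,.022)
print(k.round(4))
# 0,2 = far(+x) side ; end at -y
e=(k[0]+k[1])/2; v=(k[2]-k[0])/np.linalg.norm(k[2]-k[0])+(k[3]-k[1])/np.linalg.norm(k[3]-k[1]);v/=np.linalg.norm(v)
c=e+.08*v; yaw=np.arctan2(-v[0],v[1]);print(c,yaw,np.linalg.norm(k[0]-k[1]))
print(shift([c[0],c[1],.0295],-np.pi/2+yaw))
E
```

```text
[[ 0.4905 -0.3282  0.022 ]
 [ 0.4325 -0.3332  0.022 ]
 [ 0.4824 -0.2045  0.022 ]
 [ 0.4275 -0.2058  0.022 ]]
[ 0.45731514 -0.2508065   0.022     ] 0.05216202773046093 0.05814608500113384
(array([-0.1825, -0.1352,  1.2509]), array([ 0.0001,  0.0001, -0.0039]))
```

Call:
{"op": "arm_command", "data": {
  "plan": [-0.18,-0.135,0.25,0,0,-0.004,1,-0.18,-0.135,0.5,0,0,-0.004,1,-0.18,-0.135,0.75,0,0,-0.004,1,-0.18,-0.135,0.95,0,0,-0.004,1,-0.18,-0.135,0.95,0,0,-0.004,1]
}}

```text
time: 1.85
eef_pos: [0.4545, -0.2508, 0.071]
tcp_rot: [3.132, 0.003, -1.532]
contact_force: [-0.4, 0.4, -0.0]
grip_width: 0.0871
grip_force: 0.0
```

Call:
{"op": "arm_command", "data": {
  "plan": [0,0,0.15,0,0,0,1,0,0,0.3,0,0,0,1,0,0,0.3,0,0,0,1,0,0,0.3,0,0,0,0.6,0,0,0.3,0,0,0,0.6,0,0,0.3,0,0,0,0.6,0,0,0.3,0,0,0,0.6,0,0,0.3,0,0,0,0.6],
  "squeeze": 20
}}

```text
time: 2.65
eef_pos: [0.4574, -0.2517, 0.0308]
tcp_rot: [3.141, -0.0, -1.528]
contact_force: [-3.2, 0.2, 6.2]
grip_width: 0.0598
grip_force: 19.9
```

Call:
{"op": "arm_command", "data": {
  "plan": [0,0,-0.15,0,0,0,0.6,0,0,-0.45,0,0,0,0.6,-0.2,-0.1,-0.5,0,0,0,0.6,-0.45,-0.2,-0.5,0,0,0,0.6,-0.7,-0.3,-0.5,0,0,0,0.6,-1,-0.3,-0.5,0,0,0,0.6]
}}

```text
time: 3.25
eef_pos: [0.4984, -0.0986, 0.105]
tcp_rot: [-3.139, 0.0, -1.53]
contact_force: [0.6, 0.3, -3.1]
grip_width: 0.0601
grip_force: 19.9
```

Call:
{"op": "arm_command", "data": {
  "plan": [-0.25,-0.05,0,0,0,0,0.6,-0.5,-0.1,0,0,0,0,0.6,-0.75,-0.15,0,0,0,0,0.6,-1,-0.2,0,0,0,-0.017,0.6,-1,-0.2,0,0,0,-0.017,0.6]
}}

```text
time: 3.75
eef_pos: [0.5214, 0.0552, 0.1049]
tcp_rot: [-3.139, 0.001, -1.415]
contact_force: [0.6, -0.8, -1.7]
grip_width: 0.0599
grip_force: 19.9
```

```bash
python3 - <<'E'
from h import *
print(shift([.5177,.1155,.049],-np.pi/2+.148),bot.get_state()["contact_force"])
m=bot.camera_model("wrist");im=bot.read_camera("wrist");np.save("w2T.npy",m["T"])
cv2.imwrite("pics/w2.png",cv2.resize(im[:,:,::-1],(800,600),interpolation=cv2.INTER_CUBIC))
E
```

```text
(array([-0.4008, -0.0367,  0.3734]), array([-0.0004,  0.0001,  0.0012])) [ 0.57008114 -0.84139024 -1.74695666]
```

View pics/w2.png

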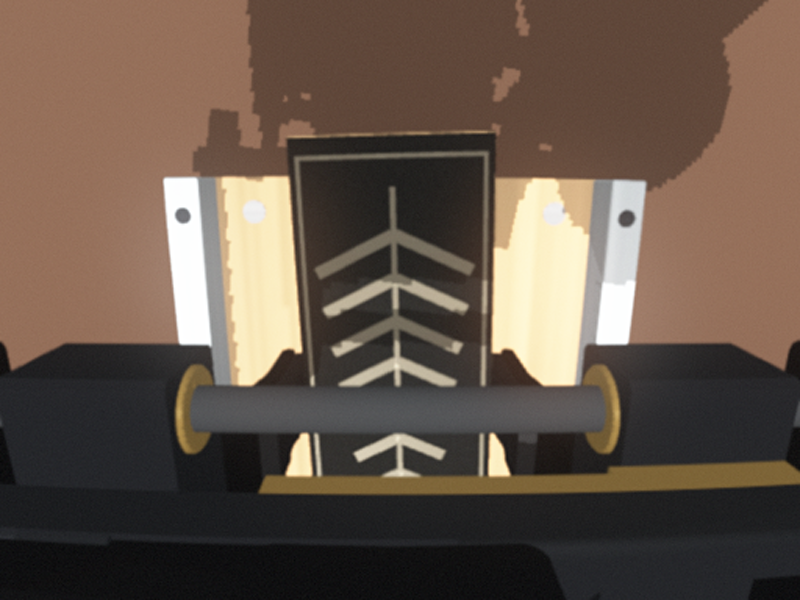

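The wrist picture shows the held block square over the bed. The board's right-end corners are at (165,178) and (644,181), and the bearers' outer edges run to (179,345) and (631,345). I'll refine the board pose from these.

```bash
python3 - <<'E'
from h import *
m=bot.camera_model("wrist");m["T"]=np.load("w2T.npy")
k=px2w(m,np.array([(165,178),(644,181),(179,345),(631,345)])*.64-.18,.040);print(k.round(4))
e=(k[0]+k[1])/2;u=lambda a:a/np.linalg.norm(a)
v=u(u(k[2]-k[0])+u(k[3]-k[1]));w=u(k[0]-k[1])
print("width",np.linalg.norm(k[0]-k[1]),"c",e+.16*v,"yaw",np.arctan2(-v[0],v[1]),np.arctan2(w[1],w[0]))
E
```

```text
[[ 0.6233  0.0019  0.04  ]
 [ 0.437  -0.0261  0.04  ]
 [ 0.614   0.0703  0.04  ]
 [ 0.4244  0.0406  0.04  ]]
width 0.18843547589274628 c [0.50457254 0.14585543 0.04      ] yaw 0.16062786986490563 0.1493318535386164
```

Call:
{"op": "arm_command", "data": {
  "plan": [-0.2,-0.04,0,0,0,0,0.6,-0.4,-0.04,0.1,0,0,0,0.6,-0.4,-0.04,0.2,0,0,0,0.6,-0.4,-0.04,0.3,0,0,0,0.6,-0.4,-0.04,0.34,0,0,0,0.6,-0.4,-0.04,0.36,0,0,0,0.6,-0.4,-0.04,0.37,0,0,0,0.6]
}}

```text
time: 4.5
eef_pos: [0.5174, 0.1109, 0.0496]
tcp_rot: [-3.141, -0.0, -1.423]
contact_force: [0.4, 0.6, -2.8]
grip_width: 0.06
grip_force: 19.9
```

Call:
{"op": "arm_command", "data": {
  "plan": [0,0,0.007,0,0,0,0.6,0,0,0.007,0,0,0,0.78,0,0,0.007,0,0,0,0.78,0,0,0.007,0,0,0,0.78,0,0,-0.2,0,0,0,0.78,0,0,-0.4,0,0,0,0.78,0,0,-0.5,0,0,0,0.78]
}}

```text
time: 5.2
eef_pos: [0.5186, 0.112, 0.1275]
tcp_rot: [-3.137, 0.001, -1.421]
contact_force: [1.6, -0.2, 1.5]
grip_width: 0.068
grip_force: 0.0
```

```bash
python3 - <<'E'
from h import *
s=bot.get_state();print(s["joint_pos"].round(2),s["contact_force"])
b=R.from_euler("z",.150);c=np.array([.504,.1445,0])
# pusher pose: fingers open along board y, at board x -.045
for xb,yb,z in[(-.055,-.012,.12),(-.055,-.012,.049)]: print(shift(c+b.apply([xb,yb,0])+[0,0,z],-np.pi+.15),shift(c+b.apply([xb,yb,0])+[0,0,z],.15)[1])
E
```

```text
[ 0.52  0.35 -0.39  0.   -0.83 -0.37] [ 1.58639692 -0.15953731  1.51745651]
(array([-0.1484,  0.4307,  0.0484]), array([-0.0005,  0.0007,  0.25  ])) [-0.0007 -0.0005 -0.25  ]
(array([-0.1479,  0.433 ,  0.5217]), array([-0.0005,  0.0007,  0.25  ])) [-0.0007 -0.0005 -0.25  ]
```

Call:
{"op": "arm_command", "data": {
  "plan": [-0.12,0.18,0,0,0,-0.125,0.6,-0.245,0.364,0,0,0,-0.125,0.6,-0.245,0.364,0,0,0,-0.125,0.6,-0.245,0.364,0,0,0,-0.125,0.6,-0.245,0.364,0,0,0,-0.125,0.6,-0.245,0.364,0,0,0,-0.125,0.6]
}}

```text
time: 5.8
eef_pos: [0.4579, 0.1399, 0.1251]
tcp_rot: [-3.14, -0.0, -0.633]
contact_force: [0.2, 0.5, 0.1]
grip_width: 0.0523
grip_force: 0.0
```

Call:
{"op": "arm_command", "data": {
  "plan": [0,0,0,0,0,-0.125,0.6,0,0,0,0,0,-0.125,0.6,0,0,0,0,0,-0.125,0.6,0,0,0,0,0,-0.125,0.6,0,0,0,0,0,-0.125,0.6,0,0,0,0,0,-0.125,0.6,0,0,0,0,0,-0.125,0.6]
}}

```text
time: 6.5
eef_pos: [0.4579, 0.1398, 0.125]
tcp_rot: [-3.141, -0.001, 0.149]
contact_force: [0.1, -0.0, -0.4]
grip_width: 0.0523
grip_force: 0.0
```

```bash
python3 - <<'E'
from h import *
s=bot.get_state();print(s["contact_force"],s["tcp_rot"],s["grip_width"])
b=R.from_euler("z",.150);c=np.array([.504,.1445,0])
print(shift(c+b.apply([-.045,.0025,.048]),.15))
m=bot.camera_model("wrist");im=bot.read_camera("wrist");np.save("w3T.npy",m["T"])
cv2.imwrite("pics/w3.png",cv2.resize(im[:,:,::-1],(800,600),interpolation=cv2.INTER_CUBIC))
E
```

```text
[ 0.12867334 -0.02880245 -0.41471475] [-3.14124234e+00 -8.36303126e-04  1.48909206e-01] 0.0522729851830441
(array([ 0.0082, -0.0016,  0.513 ]), array([-0.0001, -0.0001, -0.0002]))
```

View pics/w3.png

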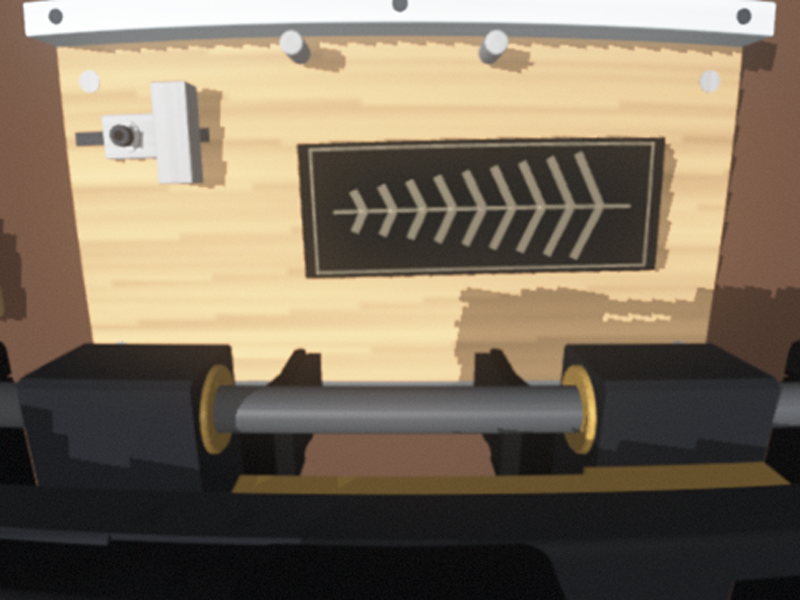

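The view is clear. Dowel tops are at (292,41) and (496,41), the stop's right top edge runs (187,81)-(196,184), and the block corners are (298,145), (664,138), (655,268) and (307,278).

```bash
python3 - <<'E'
from h import *
m=bot.camera_model("wrist");m["T"]=np.load("w3T.npy")
f=lambda L,z:px2w(m,np.array(L)*.64-.18,z)
s=bot.get_state();r=R.from_euler("xyz",[0,0,s["tcp_rot"][2]]);t=np.r_[s["eef_pos"][:2],0]
loc=lambda p:(r.inv().apply(p-t)*1000).round(1)
print("tool-aligned frame, mm (x to far, y left)")
print("dowels",loc(f([(292,41),(496,41)],.038)));print("stop",loc(f([(187,81),(196,184)],.032)))
print("block",loc(f([(298,145),(664,138),(655,268),(307,278)],.040)))
print("bearer inner",loc(f([(28,33),(774,37)],.040)))
E
```

```text
tool-aligned frame, mm (x to far, y left)
dowels [[123.8  43.1  38. ]
 [123.7 -40.7  38. ]]
stop [[110.1  90.5  32. ]
 [ 66.3  89.8  32. ]]
block [[  82.    41.6   40. ]
 [  86.2 -114.3   40. ]
 [  29.8 -116.4   40. ]
 [  24.9   40.    40. ]]
bearer inner [[ 131.4  156.4   40. ]
 [ 130.  -160.3   40. ]]
```

Call:
{"op": "arm_command", "data": {
  "plan": [0,0.027,0.2,0,0,0,0.6,0,0.027,0.4,0,0,0,0.6,0,0.027,0.51,0,0,0,0.6,0,0.027,0.51,0,0,0,0.6]
}}

```text
time: 6.95
eef_pos: [0.457, 0.1347, 0.0461]
tcp_rot: [3.139, 0.005, 0.148]
contact_force: [0.1, -0.3, 0.4]
grip_width: 0.0525
grip_force: 0.0
```

Call:
{"op": "arm_command", "data": {
  "plan": [0.05,0,0,0,0,0,0.6,0.09,0,0,0,0,0,0.6,0.12,0,0,0,0,0,0.6,0.15,0,0,0,0,0,0.6,0.18,0,0,0,0,0,0.6,0.21,0,0,0,0,0,0.6,0.24,0,0,0,0,0,0.6,0.26,0,0,0,0,0,0.6]
}}

```text
time: 7.75
eef_pos: [0.4973, 0.1415, 0.0481]
tcp_rot: [3.142, -0.0, 0.149]
contact_force: [-1.5, 0.1, 0.6]
grip_width: 0.0522
grip_force: 1.1
```

Call:
{"op": "arm_command", "data": {
  "plan": [0.01,0,0,0,0,0,0.6,0.02,0,0,0,0,0,0.6,0.03,0,0,0,0,0,0.6,0.035,0,0,0,0,0,0.6,0.035,0,0,0,0,0,0.6]
}}

```text
time: 8.25
eef_pos: [0.5023, 0.1423, 0.048]
tcp_rot: [-3.141, -0.0, 0.149]
contact_force: [-0.7, 0.5, -0.3]
grip_width: 0.0522
grip_force: 0.4
```

Call:
{"op": "arm_command", "data": {
  "plan": [0.005,0,0,0,0,0,0.6,0.01,0,0,0,0,0,0.6,0.01,0,0,0,0,0,0.6]
}}

```text
time: 8.55
eef_pos: [0.5038, 0.1425, 0.048]
tcp_rot: [-3.141, -0.0, 0.149]
contact_force: [-1.0, -0.4, -1.6]
grip_width: 0.0524
grip_force: 0.4
```

Call:
{"op": "arm_command", "data": {
  "plan": [0.004,0,0,0,0,0,0.6,0.008,0,0,0,0,0,0.6,0.008,0,0,0,0,0,0.6]
}}

```text
time: 8.85
eef_pos: [0.5049, 0.1427, 0.048]
tcp_rot: [-3.142, -0.0, 0.149]
contact_force: [-1.3, -0.3, -0.7]
grip_width: 0.0519
grip_force: 0.4
```

Call:
{"op": "arm_command", "data": {
  "plan": [0.004,0,0,0,0,0,0.6,0.006,0,0,0,0,0,0.6,0.006,0,0,0,0,0,0.6]
}}

```text
time: 9.15
eef_pos: [0.5051, 0.1426, 0.048]
tcp_rot: [3.141, 0.001, 0.149]
contact_force: [-3.7, 1.1, 1.2]
grip_width: 0.0524
grip_force: 1.8
```

Call:
{"op": "arm_command", "data": {
  "plan": [0.003,0,0,0,0,0,0.6,0.005,0,0,0,0,0,0.6,0.005,0,0,0,0,0,0.6]
}}

```text
time: 9.45
eef_pos: [0.5052, 0.1426, 0.048]
tcp_rot: [3.141, 0.002, 0.148]
contact_force: [-7.2, 1.8, 3.5]
grip_width: 0.0519
grip_force: 2.8
```

Call:
{"op": "arm_command", "data": {
  "plan": [0.003,0,0,0,0,0,0.6,0.005,0,0,0,0,0,0.6,0.005,0,0,0,0,0,0.6,0.005,0,0,0,0,0,0.6]
}}

```text
time: 9.85
eef_pos: [0.5053, 0.1425, 0.0479]
tcp_rot: [3.141, 0.004, 0.148]
contact_force: [-7.7, 1.6, 3.5]
grip_width: 0.0522
grip_force: 3.5
```

```bash
python3 - <<'E'
from h import *
m=bot.camera_model("wrist");F=[]
for i in range(3):
    im=bot.read_camera("wrist");s=bot.get_state();F.append(np.r_[s["contact_force"],s["moment"]])
print(np.mean(F,0).round(2))
np.save("w4T.npy",m["T"])
cv2.imwrite("pics/w4.png",cv2.resize(im[:,:,::-1],(800,600),interpolation=cv2.INTER_CUBIC))
E
```

```text
[-7.51  1.85  4.33  0.3   2.21 -0.19]
```

View pics/w4.png

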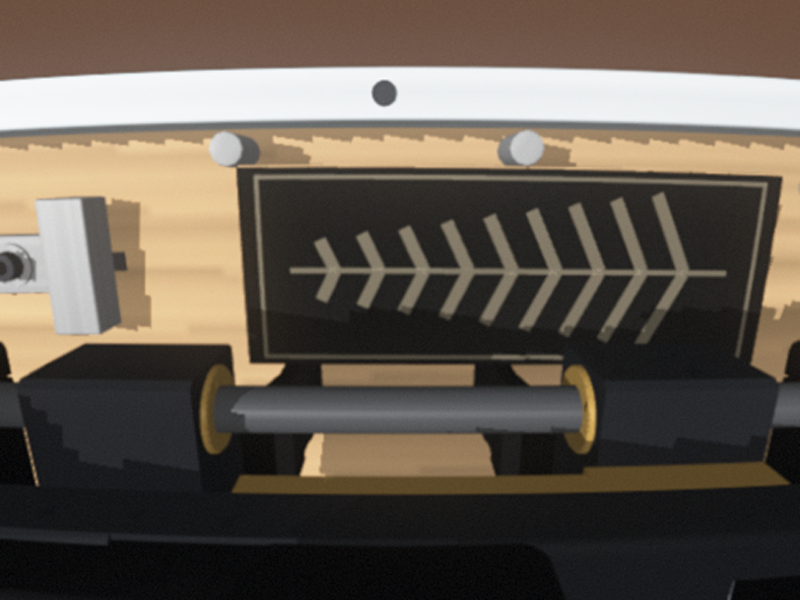

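The picture shows the block's left-end corner (238,168) only just reaching the left dowel (227,148), so the long side isn't properly on it yet. I'll measure that.

```bash
python3 - <<'E'
from h import *
m=bot.camera_model("wrist");m["T"]=np.load("w4T.npy")
f=lambda L,z:px2w(m,np.array(L)*.64-.18,z)
s=bot.get_state();r=R.from_euler("xyz",[0,0,s["tcp_rot"][2]]);t=np.r_[s["eef_pos"][:2],0]
loc=lambda p:(r.inv().apply(p-t)*1000).round(1)
print("dowels",loc(f([(227,148),(527,148)],.038)));print("stop",loc(f([(105,198),(121,322)],.032)))
print("block",loc(f([(238,168),(781,178),(251,362)],.040)))
print(shift([s["eef_pos"][0],s["eef_pos"][1],.048]))
E
```

```text
dowels [[ 76.4  47.2  38. ]
 [ 76.2 -36.4  38. ]]
stop [[63.1 87.9 32. ]
 [24.2 87.9 32. ]]
block [[  70.9   43.8   40. ]
 [  69.6 -111.6   40. ]
 [  13.9   44.1   40. ]]
(array([-0.    ,  0.    , -0.0007]), array([0., 0., 0.]))
```

Call:
{"op": "arm_command", "data": {
  "plan": [-0.06,0,0,0,0,0,0.6,-0.1,0,0,0,0,0,0.6,-0.1,0,-0.25,0,0,0,0.3,-0.1,0,-0.4,0,0,0,0,0.1,0.3,-0.4,0,0,0,0,0.3,0.6,-0.4,0,0,0,0,0.3,0.93,-0.4,0,0,0,0,0.3,0.93,-0.4,0,0,0,0],
  "squeeze": 40
}}

```text
time: 10.8
eef_pos: [0.5737, 0.0077, 0.108]
tcp_rot: [3.141, -0.002, 0.144]
contact_force: [-0.2, -0.0, 0.1]
grip_width: 0.0115
grip_force: 0.0
```

Call:
{"op": "arm_command", "data": {
  "plan": [0,0,0.2,0,0,0,0,0,0,0.35,0,0,0,0,0,0,0.4,0,0,0,0,0,0,0.4,0,0,0,0]
}}

```text
time: 11.2
eef_pos: [0.5718, 0.0118, 0.0472]
tcp_rot: [3.141, 0.002, 0.15]
contact_force: [0.5, 0.5, -0.0]
grip_width: 0.001
grip_force: 0.0
```

Call:
{"op": "arm_command", "data": {
  "plan": [0,-0.03,0,0,0,0,0,0,-0.05,0,0,0,0,0,0,-0.065,0,0,0,0,0,0,-0.08,0,0,0,0,0,0,-0.08,0,0,0,0,0]
}}

```text
time: 11.7
eef_pos: [0.5707, 0.024, 0.0485]
tcp_rot: [-3.141, -0.001, 0.15]
contact_force: [0.1, -0.5, -0.1]
grip_width: 0.0002
grip_force: 0.0
```

Call:
{"op": "arm_command", "data": {
  "plan": [0,-0.01,0,0,0,0,0,0,-0.02,0,0,0,0,0,0,-0.03,0,0,0,0,0,0,-0.03,0,0,0,0,0]
}}

```text
time: 12.1
eef_pos: [0.5699, 0.0281, 0.048]
tcp_rot: [3.142, 0.0, 0.149]
contact_force: [-0.3, -0.2, -0.3]
grip_width: 0.0009
grip_force: 0.0
```

Call:
{"op": "arm_command", "data": {
  "plan": [0,-0.01,0,0,0,0,0,0,-0.02,0,0,0,0,0,0,-0.03,0,0,0,0,0,0,-0.03,0,0,0,0,0]
}}

```text
time: 12.5
eef_pos: [0.5691, 0.0326, 0.048]
tcp_rot: [-3.142, 0.0, 0.149]
contact_force: [0.5, -0.1, -0.0]
grip_width: 0.0007
grip_force: 0.3
```

Call:
{"op": "arm_command", "data": {
  "plan": [0,-0.015,0,0,0,0,0,0,-0.03,0,0,0,0,0,0,-0.03,0,0,0,0,0]
}}

```text
time: 12.8
eef_pos: [0.5685, 0.0373, 0.048]
tcp_rot: [-3.141, -0.0, 0.149]
contact_force: [-0.2, -0.3, -0.3]
grip_width: 0.0007
grip_force: 0.0
```

Call:
{"op": "arm_command", "data": {
  "plan": [0,-0.015,0,0,0,0,0,0,-0.03,0,0,0,0,0,0,-0.03,0,0,0,0,0]
}}

```text
time: 13.1
eef_pos: [0.5679, 0.0418, 0.0481]
tcp_rot: [-3.141, -0.0, 0.149]
contact_force: [-0.4, 0.0, -1.0]
grip_width: 0.0007
grip_force: 0.0
```

Call:
{"op": "arm_command", "data": {
  "plan": [0,-0.015,0,0,0,0,0,0,-0.03,0,0,0,0,0,0,-0.03,0,0,0,0,0]
}}

```text
time: 13.4
eef_pos: [0.5672, 0.0462, 0.0481]
tcp_rot: [-3.141, -0.0, 0.149]
contact_force: [-0.6, 0.3, 0.5]
grip_width: 0.0006
grip_force: 0.0
```

```bash
python3 - <<'E'
from h import *
m=bot.camera_model("wrist");im=bot.read_camera("wrist");np.save("w5T.npy",m["T"])
cv2.imwrite("pics/w5.png",cv2.resize(im[:,:,::-1],(800,600),interpolation=cv2.INTER_CUBIC))
E
```

```text
(no output)
```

View pics/w5.png

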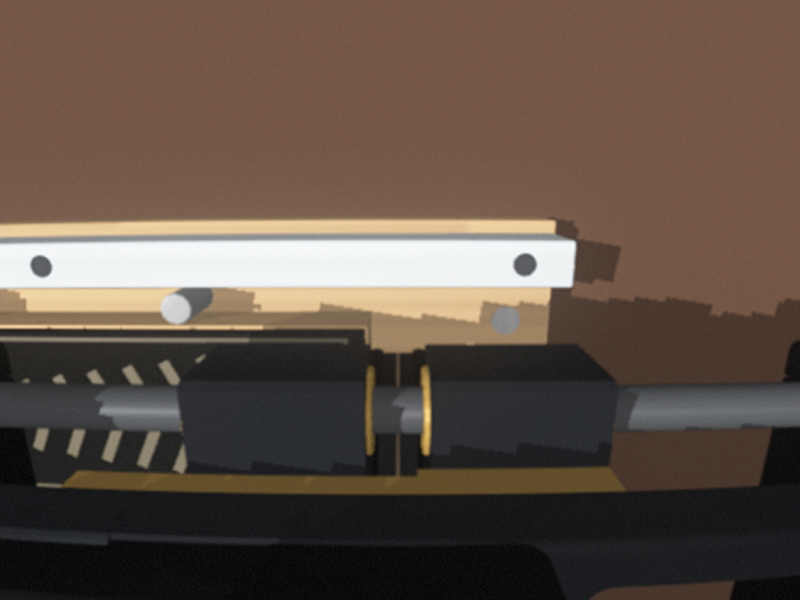

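The block's right-end far corner is at (365,330), right beside the closed fingers at (372,350). The right dowel is at (177,308), with a gap between it and the block.

```bash
python3 - <<'E'
from h import *
m=bot.camera_model("wrist");m["T"]=np.load("w5T.npy")
f=lambda L,z:px2w(m,np.array(L)*.64-.18,z)
s=bot.get_state();r=R.from_euler("xyz",[0,0,s["tcp_rot"][2]]);t=np.r_[s["eef_pos"][:2],0]
loc=lambda p:(r.inv().apply(p-t)*1000).round(1)
print("dowel",loc(f([(177,308)],.038)),"block",loc(f([(365,330),(0,329)],.040)),"board corner",loc(f([(575,240)],.040)))
E
```

```text
dowel [[30.2 66.4 38. ]] block [[ 23.9   9.4  40. ]
 [ 23.9 124.4  40. ]] board corner [[ 50.8 -51.2  40. ]]
```

Call:
{"op": "arm_command", "data": {
  "plan": [0,0.06,0,0,0,0,0,0,0.1,-0.2,0,0,0,0,0,0.1,-0.4,0,0,0,0,-0.2,-0.2,-0.4,0,0,0,0.3,-0.4,-0.5,-0.4,0,0,0,0.6,-0.4,-0.667,-0.4,0,0,0,0.6,-0.4,-0.667,-0.4,0,0,0,0.6,-0.4,-0.667,-0.4,0,0,0,0.6]
}}

```text
time: 14.25
eef_pos: [0.4931, 0.1362, 0.1083]
tcp_rot: [-3.141, -0.0, 0.15]
contact_force: [0.2, -0.5, -0.3]
grip_width: 0.0328
grip_force: 0.0
```

Call:
{"op": "arm_command", "data": {
  "plan": [0,0,0.2,0,0,0,0.6,0,0,0.35,0,0,0,0.6,0,0,0.4,0,0,0,0.6,0,0,0.4,0,0,0,0.6,0.03,0,0.4,0,0,0,0.6,0.06,0,0.4,0,0,0,0.6,0.075,0,0.4,0,0,0,0.6,0.075,0,0.4,0,0,0,0.6]
}}

```text
time: 15.05
eef_pos: [0.5049, 0.1378, 0.0487]
tcp_rot: [-3.141, -0.002, 0.149]
contact_force: [-1.1, -0.1, -0.3]
grip_width: 0.0523
grip_force: 0.0
```

Call:
{"op": "arm_command", "data": {
  "plan": [0.007,0,0,0,0,0,0.6,0.014,0,0,0,0,0,0.6,0.014,0,0,0,0,0,0.6]
}}

```text
time: 15.35
eef_pos: [0.5057, 0.1376, 0.048]
tcp_rot: [3.141, 0.001, 0.149]
contact_force: [-2.5, 0.3, 1.1]
grip_width: 0.0525
grip_force: 1.0
```

Call:
{"op": "arm_command", "data": {
  "plan": [0.004,0,0,0,0,0,0.6,0.008,0,0,0,0,0,0.6,0.008,0,0,0,0,0,0.6]
}}

```text
time: 15.65
eef_pos: [0.5059, 0.1374, 0.0477]
tcp_rot: [3.141, 0.004, 0.149]
contact_force: [-5.2, -0.1, 3.4]
grip_width: 0.0522
grip_force: 2.7
```

Call:
{"op": "arm_command", "data": {
  "plan": [0.003,0,0,0,0,0,0.6,0.006,0,0,0,0,0,0.6,0.006,0,0,0,0,0,0.6]
}}

```text
time: 15.95
eef_pos: [0.5059, 0.1373, 0.0476]
tcp_rot: [3.14, 0.005, 0.149]
contact_force: [-7.8, 1.1, 4.0]
grip_width: 0.052
grip_force: 3.6
```

Call:
{"op": "arm_command", "data": {
  "plan": [0.003,0,0,0,0,0,0.6,0.006,0,0,0,0,0,0.6,0.006,0,0,0,0,0,0.6]
}}

```text
time: 16.25
eef_pos: [0.506, 0.1373, 0.0474]
tcp_rot: [3.14, 0.007, 0.149]
contact_force: [-9.5, 0.8, 5.5]
grip_width: 0.0521
grip_force: 4.4
```

Call:
{"op": "arm_command", "data": {
  "plan": [0.003,0,0,0,0,0,0.6,0.004,0,0,0,0,0,0.6,0.004,0,0,0,0,0,0.6]
}}

```text
time: 16.55
eef_pos: [0.5061, 0.1372, 0.0474]
tcp_rot: [3.14, 0.008, 0.148]
contact_force: [-10.7, 2.4, 5.6]
grip_width: 0.0523
grip_force: 5.1
```

```bash
python3 - <<'E'
from h import *
m=bot.camera_model("wrist");F=[]
for i in range(4):
    im=bot.read_camera("wrist");s=bot.get_state();F.append(np.r_[s["contact_force"],s["moment"]])
print(np.mean(F,0).round(2)); print(R.from_euler("z",.15).inv().apply(np.mean(F,0)[:3]).round(2))
np.save("w6T.npy",m["T"])
cv2.imwrite("pics/w6.png",cv2.resize(im[:,:,::-1],(800,600),interpolation=cv2.INTER_CUBIC))
E
```

```text
[-10.45   1.22   6.05   0.46   3.09   0.14]
[-10.15   2.77   6.05]
```

View pics/w6.png

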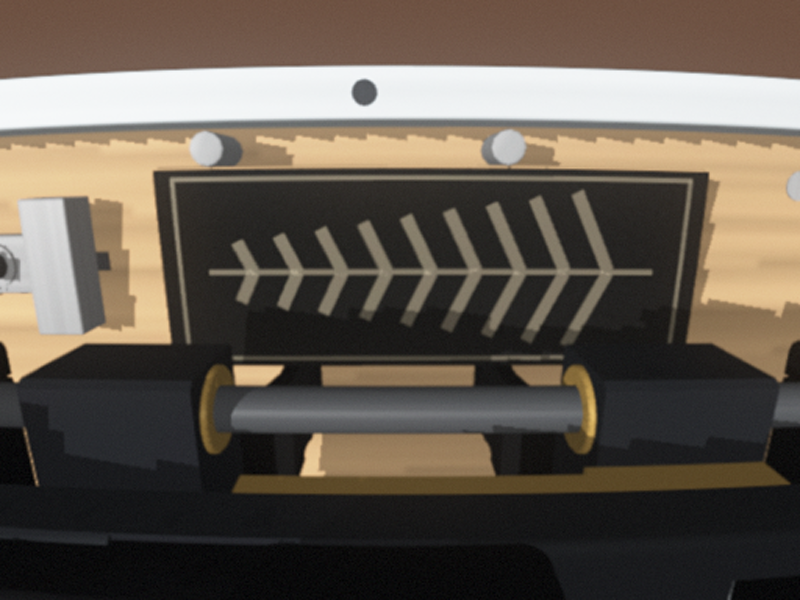

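The block now sits symmetrically on both dowels, at (207,148) and (508,147), with 10.2 N normal to them. I'll back off, go round to the right end and slide it.

Call:
{"op": "arm_command", "data": {
  "plan": [-0.02,0,0,0,0,0,0.6,-0.05,0,0,0,0,0,0.6,-0.1,0,-0.2,0,0,0,0.3,-0.1,0,-0.4,0,0,0,0,0.1,0.3,-0.4,0,0,0,0,0.27,0.6,-0.4,0,0,0,0,0.27,0.75,-0.4,0,0,0,0,0.27,0.75,-0.4,0,0,0,0]
}}

```text
time: 17.55
eef_pos: [0.5682, 0.0305, 0.108]
tcp_rot: [3.141, -0.002, 0.144]
contact_force: [0.3, 0.9, -0.8]
grip_width: 0.0121
grip_force: 0.0
```

Call:
{"op": "arm_command", "data": {
  "plan": [0,0,0.2,0,0,0,0,0,0,0.35,0,0,0,0,0,0,0.4,0,0,0,0,0,0,0.4,0,0,0,0,0,-0.02,0.4,0,0,0,0,0,-0.04,0.4,0,0,0,0,0,-0.05,0.4,0,0,0,0,0,-0.05,0.4,0,0,0,0]
}}

```text
time: 18.35
eef_pos: [0.5658, 0.0411, 0.0488]
tcp_rot: [-3.141, -0.002, 0.15]
contact_force: [-0.2, -0.0, -0.0]
grip_width: 0.0005
grip_force: 0.0
```

```bash
python3 - <<'E'
from h import *
s=bot.get_state()
b=R.from_euler("z",.1490)
d=b.inv().apply(s["eef_pos"]-np.array([.5061,.1372,.048]))*1000;print(d.round(1),s["tcp_rot"],s["grip_width"],"to contact",-99-d[1],"to stop about",-99+21-d[1])
m=bot.camera_model("wrist");m["T"]=np.load("w6T.npy")
f=lambda L,z:px2w(m,np.array(L)*.64-.18,z)
loc=lambda p:(b.inv().apply(p-np.array([.5061,.1372,0]))*1000).round(1)
print("dowels",loc(f([(207,148),(508,147)],.038)),"block",loc(f([(153,172),(708,174)],.040)),"stop",loc(f([(87,198),(104,322)],.032)))
E
```

```text
[  44.8 -103.9    0.8] [-3.14131334e+00 -1.56049533e-03  1.49590522e-01] 0.00046518235809797355 to contact 4.890448368205725 to stop about 25.890448368205725
dowels [[ 76.5  52.5  38. ]
 [ 76.3 -30.9  38. ]] block [[ 70.2  67.7  40. ]
 [ 70.  -88.3  40. ]] stop [[63.2 93.1 32. ]
 [24.3 93.2 32. ]]
```

Call:
{"op": "arm_command", "data": {
  "plan": [-0.045,0,0,0,0,0,0,-0.045,-0.02,0,0,0,0,0,-0.045,-0.04,0,0,0,0,0,-0.045,-0.06,0,0,0,0,0,-0.045,-0.08,0,0,0,0,0,-0.045,-0.1,0,0,0,0,0,-0.045,-0.12,0,0,0,0,0,-0.045,-0.12,0,0,0,0,0]
}}

```text
time: 19.15
eef_pos: [0.556, 0.0578, 0.0479]
tcp_rot: [-3.141, -0.0, 0.149]
contact_force: [-0.7, -0.6, 0.3]
grip_width: 0.0005
grip_force: 0.3
```

Call:
{"op": "arm_command", "data": {
  "plan": [0,-0.01,0,0,0,0,0,0,-0.02,0,0,0,0,0,0,-0.02,0,0,0,0,0]
}}

```text
time: 19.45
eef_pos: [0.5556, 0.0606, 0.0479]
tcp_rot: [-3.141, -0.0, 0.149]
contact_force: [0.1, -0.3, 0.6]
grip_width: 0.0004
grip_force: 0.4
```

Call:
{"op": "arm_command", "data": {
  "plan": [0,-0.007,0,0,0,0,0,0,-0.014,0,0,0,0,0,0,-0.014,0,0,0,0,0]
}}

```text
time: 19.75
eef_pos: [0.5553, 0.0626, 0.048]
tcp_rot: [-3.141, -0.0, 0.149]
contact_force: [-0.7, 0.0, 0.1]
grip_width: 0.0005
grip_force: 0.4
```

Call:
{"op": "arm_command", "data": {
  "plan": [0,-0.006,0,0,0,0,0,0,-0.012,0,0,0,0,0,0,-0.012,0,0,0,0,0]
}}

```text
time: 20.05
eef_pos: [0.5551, 0.0644, 0.048]
tcp_rot: [-3.141, -0.0, 0.149]
contact_force: [0.2, -0.6, -0.7]
grip_width: 0.0007
grip_force: 0.3
```

Call:
{"op": "arm_command", "data": {
  "plan": [0,-0.004,0,0,0,0,0,0,-0.007,0,0,0,0,0,0,-0.007,0,0,0,0,0]
}}

```text
time: 20.35
eef_pos: [0.555, 0.0653, 0.0481]
tcp_rot: [-3.141, -0.0, 0.149]
contact_force: [-0.0, -1.6, -1.2]
grip_width: 0.0003
grip_force: 0.4
```

Call:
{"op": "arm_command", "data": {
  "plan": [0,-0.004,0,0,0,0,0,0,-0.007,0,0,0,0,0,0,-0.007,0,0,0,0,0]
}}

```text
time: 20.65
eef_pos: [0.5548, 0.0663, 0.0481]
tcp_rot: [-3.142, -0.0, 0.149]
contact_force: [0.1, -0.6, -0.6]
grip_width: 0.0007
grip_force: 0.4
```

Call:
{"op": "arm_command", "data": {
  "plan": [0,-0.004,0,0,0,0,0,0,-0.008,0,0,0,0,0,0,-0.008,0,0,0,0,0]
}}

```text
time: 20.95
eef_pos: [0.5546, 0.0675, 0.0481]
tcp_rot: [-3.142, -0.0, 0.149]
contact_force: [-0.3, -0.1, -0.4]
grip_width: 0.0004
grip_force: 0.4
```

Call:
{"op": "arm_command", "data": {
  "plan": [0,-0.004,0,0,0,0,0,0,-0.007,0,0,0,0,0,0,-0.007,0,0,0,0,0]
}}

```text
time: 21.25
eef_pos: [0.5545, 0.0686, 0.0481]
tcp_rot: [-3.142, -0.0, 0.149]
contact_force: [-0.2, -0.8, -0.0]
grip_width: 0.0005
grip_force: 0.5
```

Call:
{"op": "arm_command", "data": {
  "plan": [0,-0.004,0,0,0,0,0,0,-0.006,0,0,0,0,0,0,-0.006,0,0,0,0,0]
}}

```text
time: 21.55
eef_pos: [0.5543, 0.0694, 0.0481]
tcp_rot: [-3.142, -0.0, 0.149]
contact_force: [0.9, -1.6, 0.2]
grip_width: 0.0006
grip_force: 0.6
```

Call:
{"op": "arm_command", "data": {
  "plan": [0,-0.004,0,0,0,0,0,0,-0.007,0,0,0,0,0,0,-0.007,0,0,0,0,0]
}}

```text
time: 21.85
eef_pos: [0.5542, 0.0705, 0.0481]
tcp_rot: [-3.142, -0.0, 0.149]
contact_force: [0.0, -1.4, 0.1]
grip_width: 0.0004
grip_force: 0.6
```

Call:
{"op": "arm_command", "data": {
  "plan": [0,-0.004,0,0,0,0,0,0,-0.007,0,0,0,0,0,0,-0.007,0,0,0,0,0]
}}

```text
time: 22.15
eef_pos: [0.554, 0.0715, 0.0481]
tcp_rot: [-3.142, -0.0, 0.149]
contact_force: [0.0, -1.5, 0.7]
grip_width: 0.0004
grip_force: 0.6
```

Call:
{"op": "arm_command", "data": {
  "plan": [0,-0.004,0,0,0,0,0,0,-0.007,0,0,0,0,0,0,-0.007,0,0,0,0,0]
}}

```text
time: 22.45
eef_pos: [0.5538, 0.0725, 0.0481]
tcp_rot: [-3.142, -0.0, 0.149]
contact_force: [0.1, -1.9, 0.7]
grip_width: 0.0004
grip_force: 0.7
```

Call:
{"op": "arm_command", "data": {
  "plan": [0,-0.004,0,0,0,0,0,0,-0.007,0,0,0,0,0,0,-0.007,0,0,0,0,0]
}}

```text
time: 22.75
eef_pos: [0.5537, 0.0736, 0.0481]
tcp_rot: [-3.142, -0.0, 0.149]
contact_force: [-0.5, -1.9, 0.6]
grip_width: 0.0006
grip_force: 0.7
```

Call:
{"op": "arm_command", "data": {
  "plan": [0,-0.004,0,0,0,0,0,0,-0.007,0,0,0,0,0,0,-0.007,0,0,0,0,0]
}}

```text
time: 23.05
eef_pos: [0.5535, 0.0746, 0.0481]
tcp_rot: [-3.142, -0.0, 0.149]
contact_force: [0.2, -1.6, 0.7]
grip_width: 0.0001
grip_force: 0.7
```

```bash
python3 - <<'E'
from h import *
im=bot.read_camera("wrist");g=cv2.cvtColor(im,cv2.COLOR_RGB2GRAY);cv2.imwrite("w7raw.png",g)
g5=cv2.cvtColor(cv2.resize(cv2.imread("pics/w5.png"),(512,384),interpolation=cv2.INTER_AREA),cv2.COLOR_BGR2GRAY)
for n,q in(("w5",g5),("now",g)):
  for r in(190,196,200,206,212,216): print(n,r,q[r,90:262:4])
E
```

```text
w5 190 [213 212 215 212 220 218 208 132 100  98  96  91 145 144 146 144 144 145
 161 210 211 210 209 209 208 209 209 210 209 207 208 207 208 209 209 208
 207 208 208 206 207 207 206]
w5 196 [206 205 204 209 215 210 208 207 120  92  92 133 136 136 137 138 137 137
 141 149 201 201 201 201 202 200 201 201 201 133 135 145 149 176 194 195
 201 199 200 197 197 198 197]
w5 200 [129 131 127 137 209 207 209 205 117  99 111 111 113 112 110 112 116 120
 127 130 129 129 130 131 130 130 125 123 119 111 111 110 110 111 111 110
 110 139 151 181 191 201 205]
w5 206 [120 119 120 121 124 177 188 128 113 115 119 121 114 119 118 119 120 118
 115 118 117 114 110 109 108 108 109 107 108 107 108 106 108 108 108 106
 107 131 135 134 133 134 134]
w5 212 [ 44  45  44  42  44  44  47  43  43  46  44  47  46  44  44  44  43  46
  42  42  41  41  39  41  42  41  42  42  40  41  41  41  41  43  42  43
 125 135 137 139 139 139 137]
w5 216 [107 107 106 107 105 104 102 103 101 100  99  99  99  97  97  95  95  91
  65  67  68  65  66  66  68  65  65  65  65  64  65  64  64  54  41  42
 119 131 138 139 139 137 139]
no
[... 401 characters left out ...]
0  48  47  49  48  49  47  47  50  48  49  40
  42  40  41  41  44  47  50  48  50  48  50  48  49  51  56  87  52  50
 124 135 141 140 138 140 142]
now 206 [ 44  42  42  45  44  42  46  47  43  45  45  42  44  45  47 120 133  36
  35  36  35  35  36  34  36  37  34  39  36  36  39  41  48  90  43  46
 125 133 136 136 138 141 138]
now 212 [ 37  43  42 113  81  41  39  41  47 137 136  43  42  44  40  85 137  85
  34  30  34  35  33  30  35  34  32  32  33  35  35  34  38  68  35  37
 111 129 132 134 133 135 134]
now 216 [ 41  41  40 139 138  41  41  40  40  91 136 112  40  39  41  41 131 134
  52  34  32  30  31  28  33  30  32  31  29  32  31  31  33  71  35  35
 109 122 128 128 129 129 131]
```

The block end keeps the same place beside the fingers (raw column 233), so it is in contact and sliding freely, but not yet at the stop. I'll go on in small steps.

Call:
{"op": "arm_command", "data": {
  "plan": [0,-0.004,0,0,0,0,0,0,-0.008,0,0,0,0,0,0,-0.008,0,0,0,0,0]
}}

```text
time: 23.4
eef_pos: [0.5533, 0.0758, 0.0481]
tcp_rot: [-3.142, -0.0, 0.149]
contact_force: [0.5, -1.8, 1.4]
grip_width: 0.0002
grip_force: 0.8
```

Call:
{"op": "arm_command", "data": {
  "plan": [0,-0.004,0,0,0,0,0,0,-0.008,0,0,0,0,0,0,-0.008,0,0,0,0,0]
}}

```text
time: 23.7
eef_pos: [0.5532, 0.0765, 0.0481]
tcp_rot: [3.141, 0.0, 0.149]
contact_force: [2.1, -4.5, 0.8]
grip_width: 0.0001
grip_force: 2.3
```

Call:
{"op": "arm_command", "data": {
  "plan": [0,-0.004,0,0,0,0,0,0,-0.008,0,0,0,0,0,0,-0.008,0,0,0,0,0]
}}

```text
time: 24.0
eef_pos: [0.553, 0.0766, 0.0481]
tcp_rot: [3.14, 0.001, 0.149]
contact_force: [2.7, -9.2, 0.8]
grip_width: 0.0006
grip_force: 4.7
```

Call:
{"op": "arm_command", "data": {
  "plan": [0.002,-0.003,0,0,0,0,0,0.004,-0.006,0,0,0,0,0,0.004,-0.006,0,0,0,0,0,0.004,-0.006,0,0,0,0,0]
}}

```text
time: 24.4
eef_pos: [0.5531, 0.0766, 0.0481]
tcp_rot: [3.139, 0.002, 0.148]
contact_force: [2.3, -12.9, 1.5]
grip_width: 0.0004
grip_force: 6.2
```

```bash
python3 - <<'E'
from h import *
F=[]
for i in range(4):
    im=bot.read_camera("wrist");s=bot.get_state();F.append(s["contact_force"])
print(R.from_euler("z",.15).inv().apply(np.mean(F,0)).round(2),s["eef_pos"])
E
```

```text
[  1.31 -12.64   2.17] [0.55307571 0.07664394 0.04808786]
```

Call:
{"op": "arm_command", "data": {
  "plan": [0,0.02,0,0,0,0,0,0,0.06,0,0,0,0,0,0,0.12,0,0,0,0,0,0,0.12,-0.2,0,0,0,0,0,0.12,-0.4,0,0,0,0,-0.2,0,-0.45,0,0,0,0,-0.4,-0.3,-0.45,0,0,0,0,-0.48,-0.55,-0.45,0,0,0,0]
}}

```text
time: 25.4
eef_pos: [0.468, 0.1498, 0.1159]
tcp_rot: [-3.141, 0.0, 0.147]
contact_force: [-0.1, 0.5, 0.2]
grip_width: 0.0001
grip_force: 0.0
```

Call:
{"op": "arm_command", "data": {
  "plan": [0,0,0,0,0,0,0,0,0,0,0,0,0,0,0,0,0,0,0,0,0,0,0,0,0,0,0,0]
}}

```text
time: 25.8
eef_pos: [0.4704, 0.1492, 0.1153]
tcp_rot: [3.142, 0.0, 0.147]
contact_force: [-0.5, 0.5, 0.3]
grip_width: 0.0004
grip_force: 0.0
```

```bash
python3 - <<'E'
from h import *
m=bot.camera_model("wrist");im=bot.read_camera("wrist");np.save("w8T.npy",m["T"]);print(bot.get_state()["eef_pos"])
c=cv2.resize(im[:250,:,::-1],None,fx=1.5625,fy=1.5625,interpolation=cv2.INTER_CUBIC)
P=w2px(m,[[0,0,0]])
cv2.imwrite("pics/w8.png",c);cv2.imwrite("w8raw.png",im[:,:,::-1])
E
```

```text
[0.47042015 0.14912458 0.11532634]
```

View pics/w8.png

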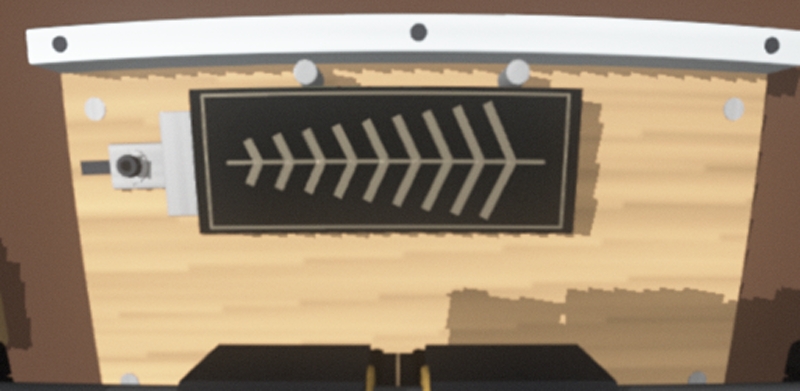

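The picture shows the block flat against the stop (right edge about (195,165)) and lying along both dowels, at (305,71) and (518,71). I'll check the gaps numerically.

```bash
python3 - <<'E'
from h import *
m=bot.camera_model("wrist");m["T"]=np.load("w8T.npy")
f=lambda L,z:px2w(m,np.array(L)*.64-.18,z)
g=cv2.cvtColor(cv2.imread("w8raw.png"),cv2.COLOR_BGR2GRAY).astype(float)
# far edge of block: strongest darkening per column
cols=np.r_[135:186:3,215:318:3,345:366:3]
def edge(c,a,b):
    d=np.diff(cv2.GaussianBlur(g,(3,3),0)[a:b,c]);i=d.argmin()
    o=0 if i in(0,len(d)-1) else (d[i-1]-d[i+1])/(2*(d[i-1]-2*d[i]+d[i+1]));return a+i+o+.5
E=np.array([(c,edge(c,50,64)) for c in cols])
s=bot.get_state();r=R.from_euler("z",.149);t=np.r_[s["eef_pos"][:2],0]
L=lambda p:r.inv().apply(p-t)*1000
e=L(px2w(m,E,.040));
for _ in range(3):
    k=np.polyfit(e[:,1],e[:,0],1);res=e[:,0]-np.polyval(k,e[:,1]);e=e[abs(res)<max(.4,1.5*res.std())]
d=L(f([(305,71),(518,71)],.038));print("slope",k[0],"res",res.std(),"n",len(e));print("dowel x - edge x (5 if touching)",d[:,0]-np.polyval(k,d[:,1]),d.round(1))
E
```

```text
slope 0.001699245383983895 res 0.02815662900577282 n 54
dowel x - edge x (5 if touching) [6.17957275 6.29060879] [[110.   36.1  38. ]
 [109.9 -48.3  38. ]]
```

```bash
python3 - <<'E'
from h import *
g6=cv2.cvtColor(cv2.resize(cv2.imread("pics/w6.png"),(512,384),interpolation=cv2.INTER_AREA),cv2.COLOR_BGR2GRAY).astype(np.float32)
g8=cv2.cvtColor(cv2.imread("w8raw.png"),cv2.COLOR_BGR2GRAY).astype(np.float32)
m=bot.camera_model("wrist")
for n,g,T,cols,ab,dw in(("w6",g6,"w6T.npy",np.r_[105:122,160:310:2,345:440:2],(103,118),[(207,148),(508,147)]),("w8",g8,"w8T.npy",np.r_[135:186:2,215:318:2,345:366],(50,64),[(305,71),(518,71)])):
    m["T"]=np.load(T);b=cv2.GaussianBlur(g,(3,3),0);E=[]
    for c in cols:
        d=np.diff(b[ab[0]:ab[1],c]);i=d.argmin()
        if 0<i<len(d)-1:E.append((c,ab[0]+i+.5+(d[i-1]-d[i+1])/(2*(d[i-1]-2*d[i]+d[i+1]))))
    r=R.from_euler("z",.149)
    e=r.inv().apply(px2w(m,E,.040))*1000
    for _ in range(4):
        k=np.polyfit(e[:,1],e[:,0],1);q=e[:,0]-np.polyval(k,e[:,1]);e=e[abs(q)<max(.25,1.5*q.std())]
    C=[]
    for u,v in np.array(dw)*.64-.18:
        p=cv2.getRectSubPix(g,(25,25),(float(u),float(v))).astype(np.uint8)
        h=cv2.HoughCircles(cv2.resize(p,None,fx=8,fy=8,interpolation=cv2.INTER_CUBIC),cv2.HOUGH_GRADIENT,1.5,200,param1=80,param2=10,minRadius=50 if n=="w8" else 65,maxRadius=85 if n=="w8" else 110)
        x=h[0,0]; C.append((u+(x[0]+.5)/8-.5-12,v+(x[1]+.5)/8-.5-12)); print(n,"shift",C[-1][0]-u,C[-1][1]-v,x[2]/8)
    d=r.inv().apply(px2w(m,C,.038))*1000; d2=r.inv().apply(px2w(m,np.array(dw)*.64-.18,.038))*1000
    print(n,"slope",k[0],len(e),"hough",d[:,0]-np.polyval(k,d[:,1]),"hand",d2[:,0]-np.polyval(k,d2[:,1]))
E
```

```text
Traceback (most recent call last):
TypeError: 'NoneType' object is not subscriptable
```

```bash
python3 - <<'E'
from h import *
g6=cv2.cvtColor(cv2.resize(cv2.imread("pics/w6.png"),(512,384),interpolation=cv2.INTER_AREA),cv2.COLOR_BGR2GRAY).astype(np.float32)
g8=cv2.cvtColor(cv2.imread("w8raw.png"),cv2.COLOR_BGR2GRAY).astype(np.float32)
m=bot.camera_model("wrist")
for n,g,T,cols,ab,dw in(("w6",g6,"w6T.npy",np.r_[105:122,160:310:2,345:440:2],(103,118),[(207,148),(508,147)]),("w8",g8,"w8T.npy",np.r_[135:186:2,215:318:2,345:366],(50,64),[(305,71),(518,71)])):
    m["T"]=np.load(T);b=cv2.GaussianBlur(g,(3,3),0);E=[]
    for c in cols:
        d=np.diff(b[ab[0]:ab[1],c]);i=d.argmin()
        if 0<i<len(d)-1:E.append((c,ab[0]+i+.5+(d[i-1]-d[i+1])/(2*(d[i-1]-2*d[i]+d[i+1]))))
    r=R.from_euler("z",.149);e=r.inv().apply(px2w(m,E,.040))*1000
    for _ in range(4):
        k=np.polyfit(e[:,1],e[:,0],1);q=e[:,0]-np.polyval(k,e[:,1]);e=e[abs(q)<max(.25,1.5*q.std())]
    C=[]
    for u,v in np.array(dw)*.64-.18:   # bright dowel top: intensity-weighted centroid
        U,V=int(round(u)),int(round(v));w=np.clip(g[V-10:V+11,U-10:U+11]-170,0,25)
        y,x=np.mgrid[-10:11,-10:11];w=w*(x*x+y*y<(64 if n=="w8" else 110));C.append((U+(w*x).sum()/w.sum(),V+(w*y).sum()/w.sum()))
    for P in(C,np.array(dw)*.64-.18):
        d=r.inv().apply(px2w(m,P,.038))*1000;print(n,"slope",k[0].round(4),len(e),(d[:,0]-np.polyval(k,d[:,1])).round(2),np.polyval(k,d[:,1]).round(2))
E
```

```text
w6 slope 0.0005 140 [5.79 5.96] [591.46 591.42]
w6 slope 0.0005 140 [5.87 5.75] [591.46 591.42]
w8 slope 0.0017 91 [6.07 6.15] [591.12 590.98]
w8 slope 0.0017 91 [6.18 6.29] [591.12 590.98]
```

Compared with the pressed picture, there may be 0.2-0.5 mm of play at the dowels. I'll lean on the side again, then press the end again, in the same order.

Call:
{"op": "arm_command", "data": {
  "plan": [0,0.04,0,0,0,0,0.6,0,0.04,0,0,0,0,0.6,0,0.04,0.15,0,0,0,0.6,0,0.04,0.3,0,0,0,0.6,0,0.04,0.45,0,0,0,0.6,0.07,0.04,0.45,0,0,0,0.6,0.14,0.04,0.45,0,0,0,0.6,0.18,0.04,0.45,0,0,0,0.6]
}}

```text
time: 26.65
eef_pos: [0.5002, 0.1489, 0.0493]
tcp_rot: [-3.14, -0.004, 0.149]
contact_force: [-0.3, 0.2, 0.4]
grip_width: 0.0502
grip_force: 0.0
```

Call:
{"op": "arm_command", "data": {
  "plan": [0.01,0,0,0,0,0,0.6,0.02,0,0,0,0,0,0.6,0.03,0,0,0,0,0,0.6,0.03,0,0,0,0,0,0.6]
}}

```text
time: 27.05
eef_pos: [0.5021, 0.1488, 0.0484]
tcp_rot: [-3.141, -0.0, 0.149]
contact_force: [-0.1, 1.0, -0.3]
grip_width: 0.0521
grip_force: 0.0
```

Call:
{"op": "arm_command", "data": {
  "plan": [0.005,0,0,0,0,0,0.6,0.01,0,0,0,0,0,0.6,0.015,0,0,0,0,0,0.6,0.015,0,0,0,0,0,0.6]
}}

```text
time: 27.45
eef_pos: [0.504, 0.149, 0.048]
tcp_rot: [3.141, 0.001, 0.149]
contact_force: [-0.9, -0.2, 0.2]
grip_width: 0.0526
grip_force: 0.5
```

Call:
{"op": "arm_command", "data": {
  "plan": [0.004,0,0,0,0,0,0.6,0.008,0,0,0,0,0,0.6,0.01,0,0,0,0,0,0.6,0.01,0,0,0,0,0,0.6]
}}

```text
time: 27.85
eef_pos: [0.5042, 0.1487, 0.0477]
tcp_rot: [3.141, 0.004, 0.149]
contact_force: [-5.3, -0.1, 2.7]
grip_width: 0.0523
grip_force: 2.7
```

Call:
{"op": "arm_command", "data": {
  "plan": [0.004,0,0,0,0,0,0.6,0.008,0,0,0,0,0,0.6,0.01,0,0,0,0,0,0.6,0.01,0,0,0,0,0,0.6]
}}

```text
time: 28.25
eef_pos: [0.5043, 0.1485, 0.0475]
tcp_rot: [3.14, 0.007, 0.149]
contact_force: [-8.7, 1.7, 4.5]
grip_width: 0.052
grip_force: 4.2
```

Call:
{"op": "arm_command", "data": {
  "plan": [0.003,0,0,0,0,0,0.6,0.006,0,0,0,0,0,0.6,0.006,0,0,0,0,0,0.6]
}}

```text
time: 28.55
eef_pos: [0.5044, 0.1484, 0.0473]
tcp_rot: [3.139, 0.008, 0.148]
contact_force: [-11.5, 2.7, 5.1]
grip_width: 0.0524
grip_force: 5.1
```

Call:
{"op": "arm_command", "data": {
  "plan": [-0.02,0,0,0,0,0,0.6,-0.05,0,0,0,0,0,0.6,-0.1,0,-0.2,0,0,0,0.3,-0.1,0,-0.4,0,0,0,0,0.1,0.3,-0.4,0,0,0,0,0.22,0.61,-0.4,0,0,0,0,0.22,0.61,-0.4,0,0,0,0,0.22,0.61,-0.4,0,0,0,0]
}}

```text
time: 29.35
eef_pos: [0.5552, 0.0629, 0.108]
tcp_rot: [-3.141, -0.001, 0.146]
contact_force: [-0.4, 0.5, -0.2]
grip_width: 0.0121
grip_force: 0.0
```

Call:
{"op": "arm_command", "data": {
  "plan": [0,0,0.2,0,0,0,0,0,0,0.35,0,0,0,0,0,0,0.4,0,0,0,0,0,0,0.4,0,0,0,0,0,-0.02,0.4,0,0,0,0,0,-0.04,0.4,0,0,0,0,0,-0.05,0.4,0,0,0,0,0,-0.05,0.4,0,0,0,0]
}}

```text
time: 30.15
eef_pos: [0.5536, 0.072, 0.0488]
tcp_rot: [-3.141, -0.001, 0.15]
contact_force: [0.1, -0.4, 0.0]
grip_width: 0.0005
grip_force: 0.0
```

Call:
{"op": "arm_command", "data": {
  "plan": [0,-0.01,0,0,0,0,0,0,-0.018,0,0,0,0,0,0,-0.022,0,0,0,0,0,0,-0.026,0,0,0,0,0,0,-0.026,0,0,0,0,0]
}}

```text
time: 30.65
eef_pos: [0.5526, 0.0753, 0.048]
tcp_rot: [3.142, 0.0, 0.149]
contact_force: [0.2, 0.2, 0.4]
grip_width: 0.0
grip_force: 0.0
```

Call:
{"op": "arm_command", "data": {
  "plan": [0.002,-0.004,0,0,0,0,0,0.004,-0.008,0,0,0,0,0,0.004,-0.008,0,0,0,0,0]
}}

```text
time: 30.95
eef_pos: [0.553, 0.0764, 0.048]
tcp_rot: [3.141, 0.0, 0.149]
contact_force: [0.4, -0.9, 0.5]
grip_width: 0.0007
grip_force: 0.5
```

Call:
{"op": "arm_command", "data": {
  "plan": [0.003,-0.004,0,0,0,0,0,0.005,-0.008,0,0,0,0,0,0.006,-0.01,0,0,0,0,0,0.006,-0.01,0,0,0,0,0]
}}

```text
time: 31.35
eef_pos: [0.553, 0.0765, 0.048]
tcp_rot: [3.14, 0.003, 0.149]
contact_force: [0.2, -6.9, 1.0]
grip_width: 0.0007
grip_force: 3.6
```

Call:
{"op": "arm_command", "data": {
  "plan": [0.002,-0.004,0,0,0,0,0,0.004,-0.008,0,0,0,0,0,0.004,-0.008,0,0,0,0,0,0.004,-0.008,0,0,0,0,0]
}}

```text
time: 31.75
eef_pos: [0.553, 0.0766, 0.048]
tcp_rot: [3.138, 0.004, 0.148]
contact_force: [0.2, -11.2, 2.5]
grip_width: 0.0004
grip_force: 5.7
```

Call:
{"op": "arm_command", "data": {
  "plan": [0,-0.003,0,0,0,0,0,0,-0.003,0,0,0,0,0,0,-0.003,0,0,0,0,0,-0.003,0.02,0,0,0,0,0,-0.005,0.06,0,0,0,0,0,-0.005,0.12,0,0,0,0,0,0,0.12,-0.2,0,0,0,0,0,0.12,-0.4,0,0,0,0]
}}

```text
time: 32.55
eef_pos: [0.5564, 0.0611, 0.1079]
tcp_rot: [3.141, 0.002, 0.149]
contact_force: [0.9, 0.4, 0.1]
grip_width: 0.0005
grip_force: 0.0
```

Call:
{"op": "arm_command", "data": {
  "plan": [-0.2,-0.1,-0.05,0,0,0,0,-0.4,-0.4,-0.05,0,0,0,0,-0.5,-0.67,-0.05,0,0,0,0,-0.5,-0.67,-0.05,0,0,0,0,-0.5,-0.67,-0.05,0,0,0,0,-0.5,-0.67,-0.05,0,0,0,0]
}}

```text
time: 33.15
eef_pos: [0.4681, 0.1497, 0.1156]
tcp_rot: [-3.141, -0.0, 0.148]
contact_force: [0.1, 0.7, -0.6]
grip_width: 0.0006
grip_force: 0.0
```

```bash
python3 - <<'E'
from h import *
s=bot.get_state();print(s["time"],s["eef_pos"],s["contact_force"])
m=bot.camera_model("wrist");im=bot.read_camera("wrist");g=cv2.cvtColor(im,cv2.COLOR_RGB2GRAY).astype(np.float32)
m8=dict(m);m8["T"]=np.load("w8T.npy")
# predict dowel tops from previous picture's world positions
W=px2w(m8,np.array([(305,71),(518,71)])*.64-.18,.038);C0=w2px(m,W);print(C0.round(1))
C=[]
for u,v in C0:
    U,V=int(round(u)),int(round(v));w=np.clip(g[V-10:V+11,U-10:U+11]-170,0,25);y,x=np.mgrid[-10:11,-10:11];w=w*(x*x+y*y<64);C.append((U+(w*x).sum()/w.sum(),V+(w*y).sum()/w.sum()))
b=cv2.GaussianBlur(g,(3,3),0);E=[];v0=int(C0[:,1].mean())+12;u0,u1=C0[:,0]
for c in np.r_[int(u0)-55:int(u0)-12:2,int(u0)+18:int(u1)-18:2,int(u1)+14:int(u1)+35]:
    d=np.diff(b[v0-7:v0+7,c]);i=d.argmin()
    if 0<i<len(d)-1:E.append((c,v0-7+i+.5+(d[i-1]-d[i+1])/(2*(d[i-1]-2*d[i]+d[i+1]))))
r=R.from_euler("z",.149);e=r.inv().apply(px2w(m,E,.040))*1000
for _ in range(4):
    k=np.polyfit(e[:,1],e[:,0],1);q=e[:,0]-np.polyval(k,e[:,1]);e=e[abs(q)<max(.25,1.5*q.std())]
d=r.inv().apply(px2w(m,C,.038))*1000;print("slope",k[0].round(4),len(e),(d[:,0]-np.polyval(k,d[:,1])).round(2),np.polyval(k,d[:,1]).round(2))
E
```

```text
33.15 [0.46813856 0.14966732 0.11556354] [ 0.09754417  0.74754232 -0.56275558]
[[196.5  41.6]
 [332.9  41.8]]
slope 0.0015 84 [5.92 6.03] [591.2  591.07]
```

```bash
python3 -c "
from rig import bot
print(bot.job_done())"
```

```text
the job is handed in; nothing more can be done
None
```

The smallest block is handed in lying face up on the ply bed: I leaned it on both dowels with about 10–11 N, then pressed its end on the stop with about 11–12 N, all in about 33 s; I repeated both once to close a possible 0.2–0.5 mm gap, and the last image measurement matched the pressed position to about 0.1 mm, though the judge's verdict was not shown.

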